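# Snap a cell block out of its dock and hold it against both stops

### The job

Pull the blue cell block straight up out of the snap-in dock that grips it, then stand it on the dark registration plate and press it into the corner between the two aluminium stops, so that it stands flat on the plate with one face flush against each stop. Finish while still gripping the block and pressing it firmly against both stops at once, as one would while a reading is taken through the window in the plate: do not let go. Keep the block upright throughout and leave the other things on the table where they are.

Things in the scene. Friction and masses are not known exactly. Their poses are not given: they have to be found in the camera images.
- block_center (a point): centre of the blue cell block, a loose upright square block 44 x 44 x 68 mm (x, y, z), about 0.2 kg: 34 mm above its underside, 34 mm below its top, z up. At the start it stands in the dock, square to it, its top 46 mm above the dock walls; grip it by the upper 40 mm, across either pair of faces (44 mm wide). Two white stoppers on its top stand 2.5 mm proud.
- block: the same cell block, origin at the middle of its underside. A groove 2 mm deep runs across its two y faces, 8 to 18 mm above the underside; the dock's plungers click into it
- dock_socket (a point): middle of the dock's socket floor, 6 mm above the table; the block stands on it. Grey walls round the 46 x 46 mm socket end 22 mm above this point and reach 31 mm from it in x, 35 mm in y; two brass bushes reach 44 mm in y.
- dock: the dock, fixed to the table: flange 84 x 112 x 6 mm (x, y, z), origin at the middle of its underside. Two spring plungers on its y sides hold the block: drawing it straight up takes about 12 N over the first 5 mm, about 5 N after that; 22 mm of lift clears the walls
- seat (a point): point on the top face of the registration plate (12 mm above the table) where the middle of the block's underside lies when the block is home against both stops. Axes: +x towards the far stop, +y towards the left stop, z up. The plate is smooth dark steel, 130 x 130 mm, fixed to the table; it reaches 52 mm from this point in +x and +y, 78 mm in -x and -y. The -x and -y sides are open.
- stop_far: the far stop, a rigid polished aluminium bar 14 mm thick, 20 mm high above the plate; origin at the middle of its underside. Its face lies 22 mm from the seat point in the plate's +x and spans y = -39 to +15 mm from that point
- stop_left: the left stop, a like bar; origin at the middle of its underside. Its face lies 22 mm from the seat point in the plate's +y and spans x = -39 to +15 mm from that point
- roll: bystander: white kitchen roll standing upright, 110 mm across, 228 mm tall; origin at the middle of its underside
- spray: bystander: green spray bottle with a yellow trigger, 60x122x249 mm; origin at the middle of its underside
- rack: bystander: blue tube rack with capped tubes, 50x112x111 mm; origin at the middle of its underside
- mug: bystander: black and white mug, 82x114x97 mm; origin at the middle of its underside
- wash: bystander: white wash bottle with a bent spout, 67x117x199 mm; origin at the middle of its underside
- cup_a: bystander: clear sample cup with a red lid, 70x70x72 mm; origin at the middle of its underside
- timer: bystander: white bench timer lying flat, 62x62x16 mm; origin at the middle of its underside
- balance: bystander: black pocket balance lying flat, 66x118x14 mm; origin at the middle of its underside
Mind the look-alikes: they are no part of the job. Leave any pink look-alike of the block alone. Of the things shaped like the part that bears seat, the dark steel one is meant.

How it is judged:
By the outcome, as a careful person would: the job done as asked, in the order asked, and still so for the second after the job is handed in, while the arm keeps its last pose, push and grip.
It also fails if it takes over 54 s, if anything falls off the work surface, if the arm or the gripper's body presses on something with over 40 N, if the wrist force passes 120 N, or if a joint passes its speed limit or range.

### The arm

A 7-joint arm with a two-finger parallel gripper is mounted at the origin on a cart in front of the work surface, level with it; the furniture and walls round the work are solid. World frame = base frame: x ahead of the robot, y to its left, z up, the work surface at z = 0. Lengths are in m, angles in degrees, forces in N, time in s.
With the tool pointing down it reaches from about 0.425 to 0.95 m from the base axis. Payload 4.7 kg.
Tool frame: the origin (TCP) lies on the centre line of the jaws, within the pads' length; the fingertips stand 25 mm ahead of it and the grasp point (between the pads) lies 6 mm ahead of it (manip.tip_reach is the distance from the TCP to the fingertips, in m); z points along the fingers, y is the direction in which the jaws open and shut (so a half turn about z gives the same grasp; the last joint's range is limited). The gripper opens to 85 mm and grips with 20 to 120 N. Pads are 22 mm wide; open, the fingers measure 114 mm over their backs; the gripper's body (76 mm by 85 mm) begins 54 mm behind the grasp point. The pads swing forward as they close: fully open they stand 13 mm farther back than shut.
Start: joints at [-66.687, 26.849, -2.785, 87.806, 1.381, 65.374, -4.715], TCP at [0.285, 0.612, 0.256] pointing down, gripper open.
Joint ranges: [-148.3, 148.3], [-19.14, 114.17], [-79.39, 73.82], [5.75, 140.21], [-59.74, 239.74], [12.07, 113.84], [-152.46, 152.46]. Speed limits (degrees/s): [147.25, 147.25, 180, 180, 180, 180, 180].

### API

Orientations are given as [roll, pitch, yaw] about the fixed x, y, z axes, in that order (R = Rz(yaw) Ry(pitch) Rx(roll)).
In Python, from plant import manip, viewer gives the robot as it stands.
- The arm moves only by the tool send_rows, never from a script. Its argument "motion" is a list of rows, each a list of 6 numbers: the shift along the tool's x, y, z in cm, then the turn, a rotation vector about the tool's x, y, z in rad. A call has 1 to 12 rows; each row shifts and turns the pose as measured when the row begins, along the tool's axes as they then stand; what a row does not reach is not made up. A row lasts 1/12 s, in which the tool goes at most 41.7 mm and 7.16 degrees, less where a joint would pass 70% of its speed; a pose out of reach is approached as far as the arm can. A call with a gripper value outside its range is refused whole. "hand" is the opening, from 0 (shut) to 1 (fully open), set as the call begins (left out, the last holds). The fingers move at their own pace and stop on an object; the grip force is fixed at half the most. Time passes only in rows, so rows that do not move let the fingers close. It gives the time, the measured TCP pose, the force and the opening at its end, in the units of the state.
- manip.state(): the state, without advancing time (a new reading comes with each control period).
- viewer.read_camera(name): name is "scene" or "top" or "wrist"; returns the picture (400x640x3 uint8, blue, green, red); there is no depth.
- viewer.camera_params(name): a dict with "fx", "fy", "cx", "cy" (pixels), "world_from_camera" (4x4, takes a point from camera to world coordinates). Camera axes: x right, y down, z forward; pixel columns grow to the right and rows downward; lengths in m; the calibration is good to about 2 mm. The wrist camera is an equidistant fisheye: a pixel r from the principal point sees the ray r / f radians off the axis. A picture is of the moment at which its call begins: read the wrist's pose just before it. camera_params takes no time and is no camera call; for the wrist camera it gives the pose at the moment of the call.
- manip.sign_off(): hands the job in, once; it reports no verdict.
The state is a dict: "t": time; "joint_positions": joint angles; "dq": joint speeds; "joint_torque": joint torques, N m; "position": TCP position; "tcp_rot": TCP orientation; "force": force on the tool from outside, world axes, zero at the start; "ft_torque": the same for the moment, N m; "finger_gap": opening from 0.0 (shut) to 1.0 (fully open).
Only numpy, scipy, OpenCV 4.12 (cv2) and the standard library are available. Lean on these libraries where they do the work, as an engineer would, in place of code of your own. Each camera call takes 0.05 s, during which the arm holds its last target.

## Working session

There is one attempt and no reset: what is moved stays moved. The work goes in short steps, Python scripts to look and compute and a tool call to move; the robot and the scene stay as the last step left them, time stands still between calls to the robot, and variables do not carry over. Pictures are saved under pics/ and viewed, and the job is handed in when it is done.

Besides the shell and the picture viewer there is one more tool, called after "Call:" as name(argument=value, ...) on one line, values as JSON. send_rows: Moves the arm, as the interface text tells. Its arguments: {"type":"object","properties":{"motion":{"type":"array"},"hand":{"type":"number"}},"required":["motion"]}

```bash
mkdir -p pics; ls
python3 - <<'E'
from plant import manip, viewer
import cv2,numpy as np
print(manip.state()); print(manip.tip_reach)
for n in ("scene","top","wrist"):
    p=viewer.camera_params(n); print(n,{k:np.round(v,4).tolist() for k,v in p.items()})
    cv2.imwrite(f"pics/{n}0.png",viewer.read_camera(n))
E
```

```text
pics
{'t': 0.0, 'joint_positions': array([-66.68620596,  26.8965839 ,  -2.7849061 ,  87.87349142,
         1.38338711,  65.37475544,  -4.71511816]), 'dq': array([-0.03402723,  0.06986178,  0.00678414,  0.09593306, -0.01853504,
       -0.07537693,  0.04597077]), 'joint_torque': array([ 2.07376456e-05, -5.10308146e+01, -4.62353637e-02, -2.37721825e+01,
        1.07198535e-02,  7.40640069e-03, -4.93932617e-06]), 'position': array([0.28471181, 0.61143006, 0.25527163]), 'tcp_rot': array([-1.79888983e+02,  6.13054331e-03,  1.55034108e+02]), 'force': array([-0.44931453, -0.53130128,  0.35701133]), 'ft_torque': array([-0.02580396, -0.00215162, -0.01076418]), 'finger_gap': 1.0045050149169197}
0.025
scene {'fx': 505.3734, 'fy': 505.3734, 'cx': 317.975, 'cy': 196.4342, 'world_from_camera': [[-0.7407, -0.4832, 0.4669, -0.2999], [-0.6717, 0.5484, -0.498, 0.8719], [-0.0154, -0.6825, -0.7308, 1.2826], [0.0, 0.0, 0.0, 1.0]]}
top {'fx': 422.4364, 'fy': 422.4364, 'cx': 322.0094, 'cy': 197.4974, 'world_from_camera': [[0.0252, -0.986, 0.1649, 0.2677], [-0.9995, -0.0277, -0.013, 0.0296], [0.0174, -0.1645, -0.9862, 1.4616], [0.0, 0.0, 0.0, 1.0]]}
wrist {'fx': 309.7069, 'fy': 309.7069, 'cx': 318.7279, 'cy': 197.8494, 'world_from_camera': [[0.423, 0.8626, 0.2773, 0.2136], [0.9061, -0.4018, -0.1324, 0.6456], [-0.0028, 0.3073, -0.9516, 0.3731], [0.0, 0.0, 0.0, 1.0]]}
```

View pics/scene0.png

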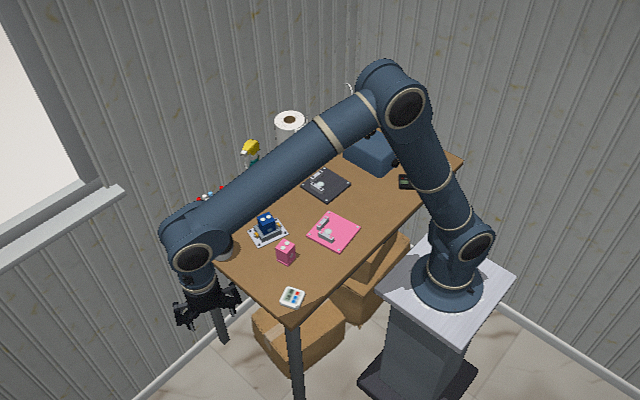

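View pics/top0.png

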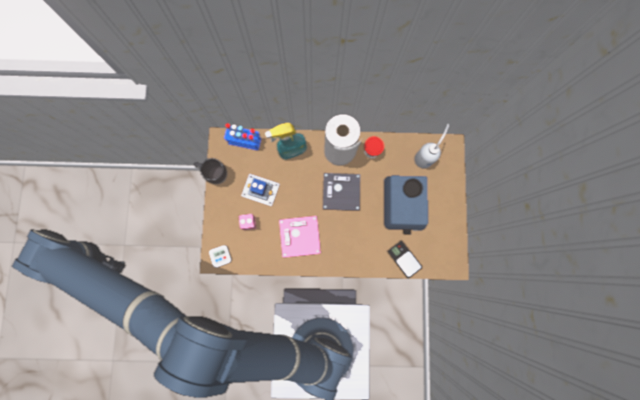

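View pics/wrist0.png

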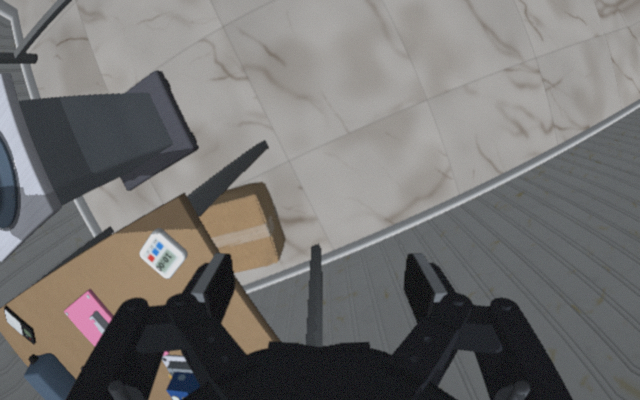

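The top view shows two candidates for each item. The blue block is in the white-flanged dock at about (260,188), and its pink look-alike is at (247,222). The dark plate is at (341,191), and its pink look-alike is at (299,237). The blue block and the dark plate fit the description, so I'll check them in enlarged crops.

Run:
```python
import cv2,numpy as np
t=cv2.imread("pics/top0.png"); s=cv2.imread("pics/scene0.png")
a=cv2.resize(t[160:225,225:375],None,fx=5,fy=5,interpolation=cv2.INTER_CUBIC)
b=cv2.resize(s[155:275,230:380],(750,600),interpolation=cv2.INTER_CUBIC)
cv2.imwrite("pics/ctop.png",a);cv2.imwrite("pics/cscene.png",b)
```

```text
(no output)
```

View pics/ctop.png

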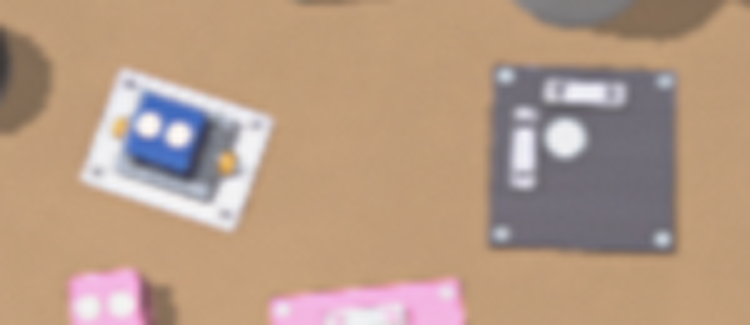

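View pics/cscene.png

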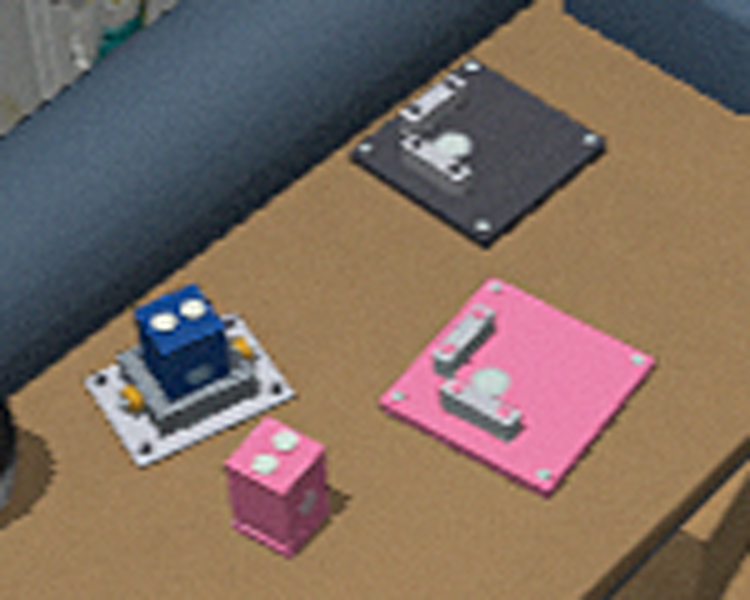

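The crops confirm it. The blue block sits in the grey dock with brass bushes on a white flange. The dark plate has two stops and a window at about (338,187). The pink pair are the look-alikes. Next I'll measure from the masks.

```bash
cat > h.py <<'E'
import cv2,numpy as np
from plant import manip,viewer
def ray(p,uv,fish=False):
    uv=np.asarray(uv,float).reshape(-1,2); M=np.array(p["world_from_camera"])
    x=(uv[:,0]-p["cx"])/p["fx"]; y=(uv[:,1]-p["cy"])/p["fy"]
    if fish:
        r=np.hypot(x,y)+1e-12; d=np.c_[np.sin(r)*x/r,np.sin(r)*y/r,np.cos(r)]
    else: d=np.c_[x,y,np.ones_like(x)]
    return M[:3,3],d@M[:3,:3].T
def plane(p,uv,z,fish=False):
    o,d=ray(p,uv,fish); return (o+d*((z-o[2])/d[:,2])[:,None])
def proj(p,X,fish=False):
    X=np.asarray(X,float).reshape(-1,3);M=np.array(p["world_from_camera"]); c=(X-M[:3,3])@M[:3,:3]
    if fish:
        rr=np.hypot(c[:,0],c[:,1]);th=np.arctan2(rr,c[:,2]);return np.c_[p["cx"]+p["fx"]*th*c[:,0]/rr,p["cy"]+p["fy"]*th*c[:,1]/rr]
    return np.c_[p["cx"]+p["fx"]*c[:,0]/c[:,2],p["cy"]+p["fy"]*c[:,1]/c[:,2]]
def big(m,c=None):
    cs,_=cv2.findContours(m.astype(np.uint8),cv2.RETR_EXTERNAL,cv2.CHAIN_APPROX_NONE); return max(cs,key=cv2.contourArea)
def rect(P):  # world xy points -> center, size, angle
    (c,s,a)=cv2.minAreaRect((P[:,:2]*1000).astype(np.float32)); return np.round(c,1),np.round(s,1),round(a,2)
E
python3 - <<'E'
from h import *
K=8
def crop(img,x0,y0,x1,y1):
    return cv2.resize(img[y0:y1,x0:x1],None,fx=K,fy=K,interpolation=cv2.INTER_CUBIC)
def tofull(c,x0,y0): return (c.reshape(-1,2)+.5)/K-.5+[x0,y0]
t=cv2.imread("pics/top0.png"); p=viewer.camera_params("top")
# plate
b=(315,165,368,218); I=crop(t,*b); g=I.max(2)
c=big(g<135); print("plate",rect(plane(p,tofull(c,*b[:2]),.012)))
m=np.zeros(g.shape,np.uint8); cv2.drawContours(m,[cv2.convexHull(c)],-1,255,-1); m=cv2.erode(m,np.ones((9,9)))
w=((I.min(2)>150)&(m>0)).astype(np.uint8)
cs,_=cv2.findContours(w,cv2.RETR_EXTERNAL,cv2.CHAIN_APPROX_NONE)
for q in cs:
    if cv2.contourArea(q)>100:
        f=tofull(q,*b[:2]); print(" bright",f.mean(0).round(1),rect(plane(p,f,.012)),rect(plane(p,f,.032)))
# dock
b=(232,165,290,212); I=crop(t,*b).astype(int)
wh=(I.min(2)>175)
c=big(wh); print("flange",rect(plane(p,tofull(c,*b[:2]),.006)))
bl=(I[...,0]-I[...,2]>45); c=big(bl); f=tofull(c,*b[:2]);print("block top",f.mean(0),rect(plane(p,f,.074)))
br=((I[...,2]-I[...,0]>110)&(I[...,1]>120)).astype(np.uint8)
cs,_=cv2.findContours(br,cv2.RETR_EXTERNAL,cv2.CHAIN_APPROX_NONE)
for q in cs:
    if cv2.contourArea(q)>60: f=tofull(q,*b[:2]); print(" brass",f.mean(0).round(1),plane(p,f.mean(0),.018).round(4))
E
```

```text
plate (array([533.3, -55.6]), array([130.2, 127.3]), 0.61)
 bright [357.1 207.3] (array([ 478.9, -112. ]), array([ 8.8, 10.4]), 1.58) (array([ 476., -110.]), array([ 8.6, 10.3]), 1.58)
 bright [324.8 206.2] (array([479.5,   0. ]), array([8.3, 9.5]), 1.41) (array([4.766e+02, 4.000e-01]), array([8.2, 9.4]), 1.41)
 bright [329.2 191. ] (array([533.7, -13.7]), array([44.8, 17.9]), 1.23) (array([530.1, -13.1]), array([44.2, 17.6]), 1.23)
 bright [337.6 187.1] (array([548.5, -42.9]), array([29.1, 29.7]), 38.71) (array([544.6, -41.9]), array([28.7, 29.3]), 38.71)
 bright [329.6 182.4] (array([564.6, -14.5]), array([ 9.8, 15.8]), 1.64) (array([560.5, -13.9]), array([ 9.7, 15.6]), 1.64)
 bright [341.4 178.1] (array([581.1, -55.9]), array([58.1, 16.7]), 88.13) (array([576.8, -54.7]), array([57.3, 16.5]), 88.13)
flange (array([533.6, 228. ]), array([115.4,  87. ]), 73.04)
block top [257.0789405  185.71698852] (array([532.1, 227. ]), array([47.3, 45.9]), 72.94)
 brass [270.  192.2] [[0.5225 0.1912 0.018 ]]
```

The numbers agree with each other. The block centre is near (0.533, 0.2275) and the dock yaw is about -17°. Three cues put the seat near (0.547, -0.0425), with a plate yaw of about 0 to 1°. I'll move above the dock for a closer look with the wrist camera.

```bash
cat >> h.py <<'E'
from scipy.spatial.transform import Rotation as Ro
def goto(pos,yaw,n=1):
    s=manip.state(); R=Ro.from_euler('xyz',s["tcp_rot"],degrees=True); T=Ro.from_euler('xyz',[180,0,yaw],degrees=True)
    d=R.inv().apply(np.array(pos)-s["position"])*100; w=(R.inv()*T).as_rotvec()
    print("t",round(s["t"],2),"pos",s["position"].round(4),"rot",s["tcp_rot"].round(2),"F",s["force"].round(1),"gap",round(s["finger_gap"],3))
    print("total cm",d.round(2),"rad",w.round(4)," per row/%d:"%n,(d/n).round(3),(w/n).round(4)); print("q",s["joint_positions"].round(1))
E
python3 -c "
from h import *
goto([.533,.2275,.2],163,15)"
```

```text
t 0.15 pos [0.2848 0.6115 0.2555] rot [-179.91    0.    155.03] F [ 0.6 -0.3 -0.4] gap 1.003
total cm [-38.71 -24.33   5.59] rad [-1.500e-03 -1.000e-04 -1.391e-01]  per row/15: [-2.581 -1.622  0.373] [-0.0001 -0.     -0.0093]
q [-66.7  26.9  -2.8  87.9   1.4  65.4  -4.7]
```

Call:
send_rows(motion=[[-2.6, -1.6, 0.2, 0, 0, -0.01], [-2.6, -1.6, 0.2, 0, 0, -0.01], [-2.6, -1.6, 0.2, 0, 0, -0.01], [-2.6, -1.6, 0.2, 0, 0, -0.01], [-2.6, -1.6, 0.2, 0, 0, -0.01], [-2.6, -1.6, 0.2, 0, 0, -0.01], [-2.6, -1.6, 0.2, 0, 0, -0.01], [-2.6, -1.6, 0.2, 0, 0, -0.01], [-2.6, -1.6, 0.2, 0, 0, -0.01], [-2.6, -1.6, 0.2, 0, 0, -0.01], [-2.6, -1.6, 0.2, 0, 0, -0.01], [-2.6, -1.6, 0.2, 0, 0, -0.01]], hand=1)

```text
t: 1.15
position: [0.5045, 0.3136, 0.2249]
tcp_rot: [-179.7, -0.5, 163.4]
force: [0.0, 0.3, 0.8]
finger_gap: 1.002
```

```bash
python3 -c "
from h import *
goto([.533,.2275,.2],163,8)"
```

```text
t 1.15 pos [0.5045 0.3136 0.2249] rot [-179.75   -0.5   163.37] F [0.  0.3 0.8] gap 1.002
total cm [-5.22 -7.42  2.48] rad [-0.0045 -0.0087  0.0064]  per row/8: [-0.652 -0.927  0.31 ] [-0.0006 -0.0011  0.0008]
q [-36.8  21.1   1.3 101.1  -0.8  58.3  38.2]
```

Call:
send_rows(motion=[[-1.3, -1.8, 0.5, -0.001, -0.002, 0.002], [-1.3, -1.8, 0.5, -0.001, -0.002, 0.002], [-1.3, -1.8, 0.5, -0.001, -0.002, 0.002], [-1.2, -1.8, 0.5, -0.001, -0.002, 0.0], [0, 0, 0, 0, 0, 0], [0, 0, 0, 0, 0, 0]])

```text
t: 1.65
position: [0.5381, 0.2158, 0.2022]
tcp_rot: [-179.7, 0.1, 162.1]
force: [0.1, 0.4, -0.2]
finger_gap: 1.007
```

Run:
```python
from h import *
goto([.533,.2275,.2],163,1)
p=viewer.camera_params("wrist"); I=viewer.read_camera("wrist"); cv2.imwrite("pics/w1.png",I)
import json; json.dump({k:np.array(v).tolist() for k,v in p.items()},open("w1.json","w"))
```

```text
t 1.65 pos [0.5381 0.2158 0.2022] rot [-1.7970e+02  7.0000e-02  1.6215e+02] F [ 0.1  0.4 -0.2] gap 1.007
total cm [0.84 0.96 0.21] rad [-0.0053  0.0012 -0.0148]  per row/1: [0.843 0.961 0.215] [-0.0053  0.0012 -0.0148]
q [-28.8  21.    3.4 104.7  -1.2  54.5  47.2]
```

View pics/w1.png

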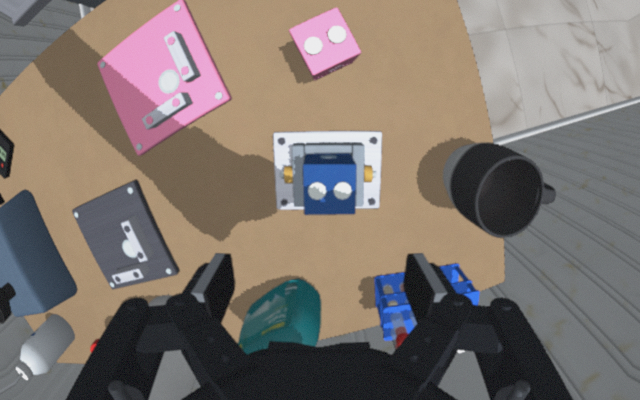

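The wrist picture shows the block's top face at about (304–355, 182–214), with its stoppers at (317,191) and (342,190). The flange corners run from (275,132) to (382,210). The brass bushes are at (288,174) and (369,174). The spray bottle and rack are clear of the dock.

Run:
```python
from h import *
import json
p=json.load(open("w1.json")); I=cv2.imread("pics/w1.png")
K=6;x0,y0,x1,y1=262,120,395,222
J=cv2.resize(I[y0:y1,x0:x1],None,fx=K,fy=K,interpolation=cv2.INTER_CUBIC); cv2.imwrite("pics/w1c.png",J)
Ji=J.astype(int); F=lambda c:(np.asarray(c,float).reshape(-1,2)+.5)/K-.5+[x0,y0]
wh=Ji.min(2)>150; c=big(wh); print("flange",rect(plane(p,F(c),.006,True)))
cs,_=cv2.findContours((wh).astype(np.uint8),cv2.RETR_LIST,cv2.CHAIN_APPROX_NONE)
for q in cs:
    a=cv2.contourArea(q)
    if 150<a<60000: f=F(q); m=cv2.minEnclosingCircle(f.astype(np.float32)); print(a,np.round(m[0],1),round(m[1],1),plane(p,[m[0]],.0765,True).round(4),plane(p,[m[0]],.006,True).round(4))
hsv=cv2.cvtColor(J,cv2.COLOR_BGR2HSV)
bl=(Ji[...,0]-Ji[...,2]>50); c=big(bl);f=F(c);print("blue",rect(plane(p,f,.074,True)),f.min(0),f.max(0))
print("V col profile", [(round(F([[330*6-262*6,r]])[0,1],1),J[r,(330-x0)*K].tolist()) for r in range(0,J.shape[0],K*4)])
```

```text
flange (array([534.3, 226.1]), array([112.6,  84.6]), 73.09)
1393.0 [371.  201.1] 3.8 [[0.554  0.2562 0.0765]] [[0.5803 0.2606 0.006 ]]
162.0 [288.9 195.2] 1.9 [[0.5282 0.1928 0.0765]] [[0.547  0.1787 0.006 ]]
7856.5 [317.1 189.7] 8.9 [[0.5309 0.2164 0.0765]] [[0.5504 0.2092 0.006 ]]
7874.5 [342.2 189.7] 8.9 [[0.5371 0.236  0.0765]] [[0.5585 0.2345 0.006 ]]
193.5 [292.7 171.8] 2.4 [[0.5105 0.2022 0.0765]] [[0.5241 0.191  0.006 ]]
5204.5 [366.9 172.7] 9.4 [[0.5294 0.2594 0.0765]] [[0.5486 0.2646 0.006 ]]
3190.5 [297.3 151.2] 6.6 [[0.4956 0.2113 0.0765]] [[0.5049 0.2026 0.006 ]]
9319.0 [327.8 148.1] 22.9 [[0.5007 0.2351 0.0765]] [[0.5116 0.2333 0.006 ]]
1417.5 [281.  140.7] 3.8 [[0.4835 0.2017 0.0765]] [[0.4893 0.1902 0.006 ]]
1386.0 [372.9 140.2] 3.8 [[0.5053 0.2713 0.0765]] [[0.5174 0.28   0.006 ]]
blue (array([532.8, 226.4]), array([43.8, 45.4]), 72.96) [302.25       160.58333333] [356.08333333 213.41666667]
V col profile [(np.float64(119.6), [118, 148, 174]), (np.float64(123.6), [118, 149, 174]), (np.float64(127.6), [117, 150, 176]), (np.float64(131.6), [213, 201, 197]), (np.float64(135.6), [239, 236, 232]), (np.float64(139.6), [240, 235, 233]), (np.float64(143.6), [89, 82, 76]), (np.float64(147.6), [196, 182, 169]), (np.float64(151.6), [173, 160, 148]), (np.float64(155.6), [105, 88, 71]), (np.float64(159.6), [76, 48, 31]), (np.float64(163.6), [117, 67, 37]), (np.float64(167.6), [175, 101, 56]), (np.float64(171.6), [174, 103, 57]), (np.float64(175.6), [175, 103, 58]), (np.float64(179.6), [173, 101, 56]), (np.float64(183.6), [172, 101, 56]), (np.float64(187.6), [173, 100, 56]), (np.float64(191.6), [117, 68, 40]), (np.float64(195.6), [115, 69, 42]), (np.float64(199.6), [116, 71, 44]), (np.float64(203.6), [112, 65, 38]), (np.float64(207.6), [112, 65, 38]), (np.float64(211.6), [113, 66, 36]), (np.float64(215.6), [113, 142, 165]), (np.float64(219.6), [115, 147, 171])]
```

View pics/w1c.png

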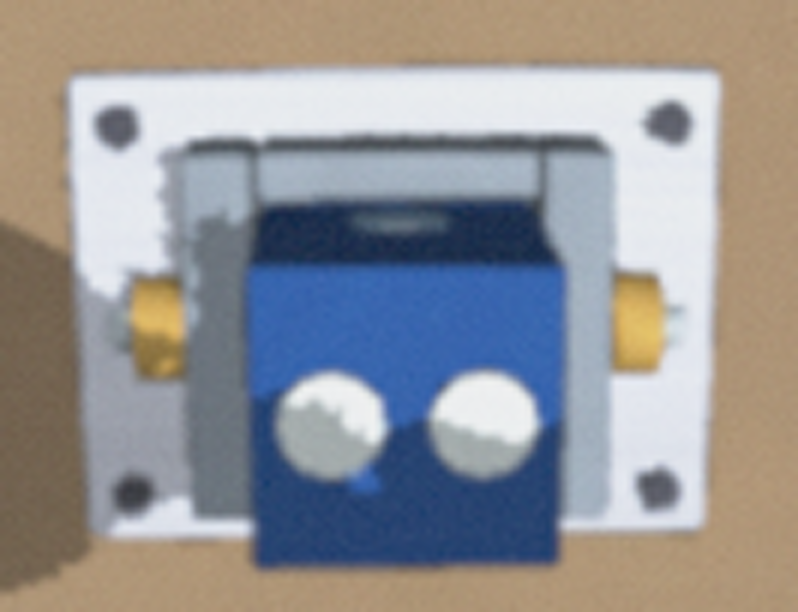

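The block is at (0.5335, 0.2263), from the flange, top face and stoppers, which agree within 1.5 mm. Its yaw is -17°, so the tool yaw should be 163°.

```bash
python3 -c "
from h import *
goto([.5335,.2263,.125],163,6)"
```

```text
t 1.7 pos [0.5381 0.2152 0.2022] rot [-1.7964e+02  9.0000e-02  1.6214e+02] F [-0.1 -0.7 -0.3] gap 0.998
total cm [0.79 0.96 7.71] rad [-0.0063  0.0015 -0.015 ]  per row/6: [0.132 0.16  1.285] [-0.001   0.0003 -0.0025]
q [-28.8  21.    3.5 104.7  -1.1  54.5  47.2]
```

Call:
send_rows(motion=[[0.13, 0.16, 1.28, -0.001, 0, -0.0025], [0.13, 0.16, 1.28, -0.001, 0, -0.0025], [0.13, 0.16, 1.28, -0.001, 0, -0.0025], [0.13, 0.16, 1.28, -0.001, 0, -0.0025], [0.13, 0.16, 1.28, -0.001, 0, -0.0025], [0.13, 0.16, 1.28, -0.001, 0, -0.0025], [0, 0, 0, 0, 0, 0], [0, 0, 0, 0, 0, 0]])

```text
t: 2.37
position: [0.5315, 0.2393, 0.1248]
tcp_rot: [179.5, 0.1, 163.9]
force: [-0.1, 0.9, 0.5]
finger_gap: 1.002
```

```bash
python3 -c "
from h import *
goto([.5335,.2263,.110],163,3)"
```

```text
t 2.37 pos [0.5315 0.2393 0.1248] rot [1.7955e+02 1.4000e-01 1.6389e+02] F [-0.1  0.9  0.5] gap 1.002
total cm [-0.55 -1.21  1.47] rad [0.0079 0.0024 0.0155]  per row/3: [-0.183 -0.402  0.49 ] [0.0026 0.0008 0.0052]
q [-29.9  26.5   2.1 108.2  -1.7  44.9  47.1]
```

Lateral motion overshoots by about two times, so I'll correct with about half the computed step and iterate.

Call:
send_rows(motion=[[-0.3, -0.7, 0.4, 0.005, 0.001, 0.008], [0, 0, 0, 0, 0, 0], [0, 0, 0, 0, 0, 0], [0, 0, 0, 0, 0, 0]])

```text
t: 2.7
position: [0.5333, 0.2331, 0.1227]
tcp_rot: [179.7, 0.2, 163.5]
force: [0.1, -0.6, -0.2]
finger_gap: 1.004
```

```bash
python3 -c "
from h import *
goto([.5335,.2263,.110],163,3)"
```

```text
t 2.7 pos [0.5333 0.2331 0.1227] rot [179.7    0.21 163.51] F [ 0.1 -0.6 -0.2] gap 1.004
total cm [-0.21 -0.65  1.27] rad [0.0052 0.0036 0.0089]  per row/3: [-0.069 -0.217  0.424] [0.0017 0.0012 0.003 ]
q [-29.5  26.6   2.4 108.4  -1.6  44.7  47.2]
```

Call:
send_rows(motion=[[-0.2, -0.65, 0.7, 0.005, 0.004, 0.009], [0, 0, 0.5, 0, 0, 0], [0, 0, 0, 0, 0, 0], [0, 0, 0, 0, 0, 0]])

```text
t: 3.03
position: [0.5345, 0.2251, 0.1109]
tcp_rot: [179.9, 0.1, 162.9]
force: [-0.0, -0.2, 1.2]
finger_gap: 0.998
```

```bash
python3 -c "
from h import *
goto([.5335,.2263,.060],163,5)"
```

```text
t 3.03 pos [0.5345 0.2251 0.1109] rot [1.7993e+02 7.0000e-02 1.6285e+02] F [-0.  -0.2  1.2] gap 0.998
total cm [0.14 0.08 5.09] rad [ 0.0013  0.0013 -0.0026]  per row/5: [0.027 0.016 1.018] [ 0.0003  0.0003 -0.0005]
q [-29.   27.4   2.6 109.   -1.7  43.5  47.4]
```

Aligned within about 1.6 mm. Next I'll descend.

Call:
send_rows(motion=[[0.1, 0.06, 1.0, 0.001, 0.001, -0.002], [0, 0, 1.0, 0, 0, 0], [0, 0, 1.0, 0, 0, 0], [0, 0, 1.0, 0, 0, 0], [0, 0, 0.6, 0, 0, 0], [0, 0, 0, 0, 0, 0], [0, 0, 0, 0, 0, 0]])

```text
t: 3.62
position: [0.5326, 0.226, 0.0581]
tcp_rot: [-179.9, -0.1, 163.0]
force: [0.2, 0.6, -0.1]
finger_gap: 1.001
```

```bash
python3 -c "
from h import *
goto([.5335,.2263,.060],163,1)
cv2.imwrite('pics/w2.png',viewer.read_camera('wrist'))"
```

```text
t 3.62 pos [0.5326 0.226  0.0581] rot [-1.7990e+02 -1.3000e-01  1.6301e+02] F [ 0.2  0.6 -0.1] gap 1.001
total cm [-0.08  0.06 -0.19] rad [-0.0018 -0.0023  0.0001]  per row/1: [-0.08   0.059 -0.186] [-0.0018 -0.0023  0.0001]
q [-28.8  31.8   2.2 110.6  -1.9  37.8  47.6]
```

View pics/w2.png

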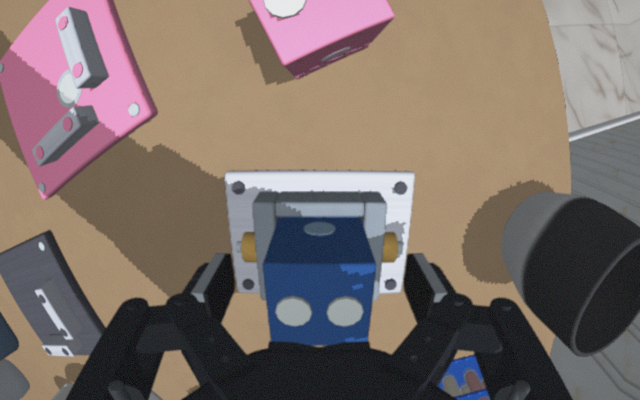

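The block at about (318,300) is centred between the open pads. I'll close now, rising 2 mm first for clearance over the walls.

Call:
send_rows(motion=[[-0.05, 0.05, -0.25, -0.001, -0.002, 0], [0, 0, 0, 0, 0, 0], [0, 0, 0, 0, 0, 0], [0, 0, 0, 0, 0, 0], [0, 0, 0, 0, 0, 0], [0, 0, 0, 0, 0, 0], [0, 0, 0, 0, 0, 0], [0, 0, 0, 0, 0, 0], [0, 0, 0, 0, 0, 0], [0, 0, 0, 0, 0, 0], [0, 0, 0, 0, 0, 0], [0, 0, 0, 0, 0, 0]], hand=0)

```text
t: 4.67
position: [0.5336, 0.226, 0.0624]
tcp_rot: [180.0, 0.1, 163.0]
force: [0.8, -0.4, -1.8]
finger_gap: 0.506
```

```bash
python3 -c "
from h import *
goto([.5335,.2263,.060],163,1)
cv2.imwrite('pics/w3.png',viewer.read_camera('wrist'))"
```

```text
t 4.67 pos [0.5336 0.226  0.0624] rot [1.7999e+02 8.0000e-02 1.6299e+02] F [ 0.8 -0.4 -1.8] gap 0.506
total cm [0.02 0.02 0.24] rad [ 0.0001  0.0013 -0.0002]  per row/1: [0.021 0.024 0.237] [ 0.0001  0.0013 -0.0002]
q [-28.9  31.5   2.3 110.5  -1.8  38.   47.5]
```

View pics/w3.png

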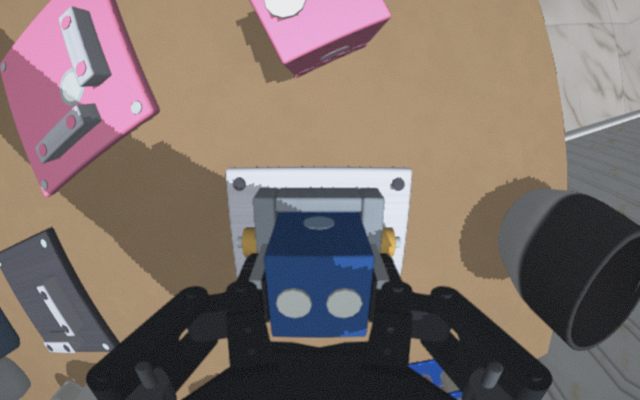

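The pads hold the block: the gap of 0.506 is about 43 mm. The TCP is 56.4 mm above the underside. I'll pull straight up.

Call:
send_rows(motion=[[0, 0, -0.5, 0, 0, 0], [0, 0, -0.5, 0, 0, 0], [0, 0, -0.5, 0, 0, 0], [0, 0, -0.5, 0, 0, 0], [0, 0, -0.5, 0, 0, 0], [0, 0, -0.5, 0, 0, 0]])

```text
t: 5.22
position: [0.5327, 0.2256, 0.0927]
tcp_rot: [-179.9, -0.0, 163.0]
force: [0.0, -0.1, -2.5]
finger_gap: 0.508
```

```bash
python3 -c "
from h import *
goto([.5335,.2263,.140],163,1)"
```

```text
t 5.22 pos [0.5327 0.2256 0.0927] rot [-1.7989e+02 -5.0000e-02  1.6298e+02] F [ 0.  -0.1 -2.5] gap 0.508
total cm [-0.06  0.08 -4.73] rad [-0.0019 -0.0008 -0.0003]  per row/1: [-0.055  0.08  -4.73 ] [-0.0019 -0.0008 -0.0003]
q [-29.   28.9   2.5 109.7  -1.7  41.6  47.4]
```

Clear of the walls after about 30 mm of lift, with -2.5 N on the wrist, which is the block's weight. I'll raise further and check for slip.

Call:
send_rows(motion=[[0, 0, -1.2, 0, 0, 0], [0, 0, -1.2, 0, 0, 0], [0, 0, -1.2, 0, 0, 0], [0, 0, -1.0, 0, 0, 0], [0, 0, 0, 0, 0, 0], [0, 0, 0, 0, 0, 0]])

```text
t: 5.72
position: [0.5324, 0.2263, 0.1464]
tcp_rot: [179.9, 0.0, 163.0]
force: [-0.8, -0.1, -2.9]
finger_gap: 0.51
```

Run:
```python
from h import *
import json
goto([.47,-.10,.14],181,20)
p=viewer.camera_params("wrist"); I=viewer.read_camera("wrist"); cv2.imwrite("pics/w4.png",I)
json.dump({k:np.array(v).tolist() for k,v in p.items()},open("w4.json","w"))
cv2.imwrite("pics/s4.png",cv2.resize(viewer.read_camera("scene")[130:330,150:450],(750,500),interpolation=cv2.INTER_CUBIC))
```

```text
t 5.72 pos [0.5324 0.2263 0.1464] rot [1.7994e+02 5.0000e-02 1.6301e+02] F [-0.8 -0.1 -2.9] gap 0.51
total cm [ -3.56 -33.03   0.61] rad [ 0.0009  0.001  -0.3139]  per row/20: [-0.178 -1.652  0.031] [ 0.      0.     -0.0157]
q [-29.3  24.6   2.7 107.7  -1.5  47.6  47.2]
```

View pics/w4.png

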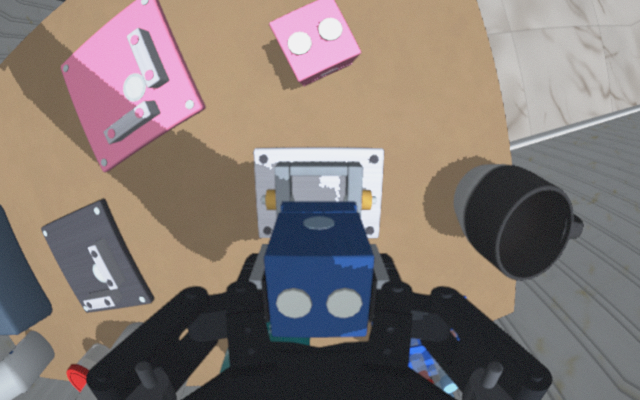

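View pics/s4.png

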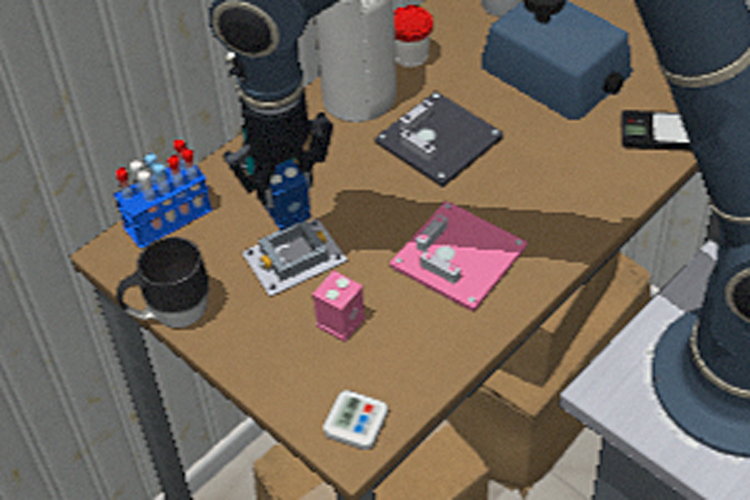

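The block is out and the socket at (318,190) is empty. The stoppers keep the same pixels in the wrist image as before the lift, so there was no slip. The other things are undisturbed. I'll move part-way, then measure the plate closely with the wrist camera. I'll also check where the roll is.

Call:
send_rows(motion=[[-0.2, -1.6, 0, 0, 0, -0.016], [-0.2, -1.6, 0, 0, 0, -0.016], [-0.2, -1.6, 0, 0, 0, -0.016], [-0.2, -1.6, 0, 0, 0, -0.016], [-0.2, -1.6, 0, 0, 0, -0.016], [-0.2, -1.6, 0, 0, 0, -0.016], [-0.2, -1.6, 0, 0, 0, -0.016], [0, 0, 0, 0, 0, 0], [0, 0, 0, 0, 0, 0], [0, 0, 0, 0, 0, 0]])

```text
t: 6.65
position: [0.5131, 0.11, 0.138]
tcp_rot: [-179.7, -0.8, 169.9]
force: [-0.2, 0.9, -2.6]
finger_gap: 0.506
```

Run:
```python
from h import *
import json
goto([.48,-.10,.12],180.5,10)
p=viewer.camera_params("wrist"); I=viewer.read_camera("wrist"); cv2.imwrite("pics/w5.png",I)
json.dump({k:np.array(v).tolist() for k,v in p.items()},open("w5.json","w"))
t=viewer.camera_params("top")
print("roll top",plane(t,[[343,131]],.228))
```

```text
t 6.65 pos [0.5131 0.11   0.138 ] rot [-179.66   -0.77  169.9 ] F [-0.2  0.9 -2.6] gap 0.506
total cm [ -0.45 -21.24   1.92] rad [-0.0047 -0.014  -0.1849]  per row/10: [-0.045 -2.124  0.192] [-0.0005 -0.0014 -0.0185]
q [-18.5  21.3   2.3 114.6  -1.2  45.   64.4]
roll top [[ 0.68079326 -0.04531926  0.228     ]]
```

View pics/w5.png

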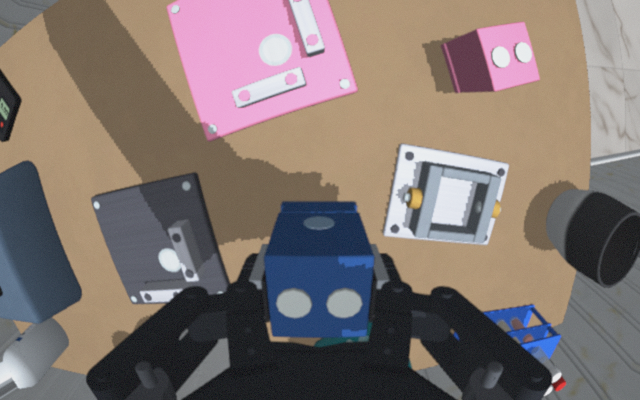

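Here the plate is at about (95–225, 175–305). Its screws show at (97,204), (187,185) and (135,299), the window at (170,260), the left stop at (183,250) and the far stop at (175,297). I'll measure the screws, the window and the plate's edges.

Run:
```python
from h import *
import json
p=json.load(open("w5.json")); I=cv2.imread("pics/w5.png")
K=5;x0,y0,x1,y1=80,165,240,285+30
J=cv2.resize(I[y0:y1,x0:x1],None,fx=K,fy=K,interpolation=cv2.INTER_CUBIC); 
F=lambda c:(np.asarray(c,float).reshape(-1,2)+.5)/K-.5+[x0,y0]
g=cv2.cvtColor(J,cv2.COLOR_BGR2GRAY)
b=((J.min(2)>130)).astype(np.uint8)
cs,_=cv2.findContours(b,cv2.RETR_LIST,cv2.CHAIN_APPROX_NONE)
for q in cs:
    a=cv2.contourArea(q)
    if 150<a<30000: 
        f=F(q);P=plane(p,f,.012,True); print(a,f.mean(0).round(1),rect(P),rect(plane(p,f,.032,True)))
# plate edges: top edge (front in image) and left edge and right edge via mask boundary
m=big((J[...,2].astype(int)-J[...,0]<14)&(g<110)&(g>30)); f=F(m); P=plane(p,f,.012,True)
print("mask bbox",f.min(0),f.max(0))
V=J.copy(); cv2.drawContours(V,[m],-1,(0,255,0),1); cv2.imwrite("pics/w5c.png",cv2.resize(V,None,fx=.9,fy=.78) if V.shape[0]>600 else V)
np.save("P.npy",np.c_[f,P])
```

```text
740.5 [133.4 298.7] (array([ 591.8, -116. ]), array([8.3, 9.2]), 29.72) (array([579.1, -96.3]), array([7.7, 8.4]), 29.71)
833.0 [147.5 296.8] (array([589.8, -93.9]), array([8.7, 9. ]), 31.26) (array([577.4, -76.1]), array([8. , 8.3]), 31.26)
187.5 [219.7 291.9] (array([589.6,  -3.3]), array([5. , 2.4]), 84.53) (array([577.2,   7.2]), array([4.6, 2.2]), 84.53)
10366.0 [160.1 294.2] (array([589.2, -73.9]), array([58.7, 16.4]), 89.77) (array([576.8, -57.7]), array([53.9, 15.1]), 89.77)
1448.5 [189.2 272.7] (array([564.8, -28.7]), array([ 8.9, 10.3]), 53.81) (array([554.4, -16.1]), array([8.1, 9.5]), 53.81)
24275.0 [178.1 253.7] (array([545.8, -40. ]), array([58.9, 38.2]), 1.47) (array([536.9, -26.6]), array([54.1, 35.1]), 1.47)
948.0 [ 96.1 204.8] (array([ 479. , -115.3]), array([8.5, 9.1]), 35.77) (array([475.6, -95.7]), array([7.8, 8.3]), 35.77)
866.0 [185.7 185.6] (array([480. ,  -2.6]), array([6.3, 6.4]), 33.84) (array([476.5,   7.8]), array([5.8, 5.8]), 33.84)
mask bbox [ 91.  172.2] [239.4 314.4]
```

View pics/w5c.png

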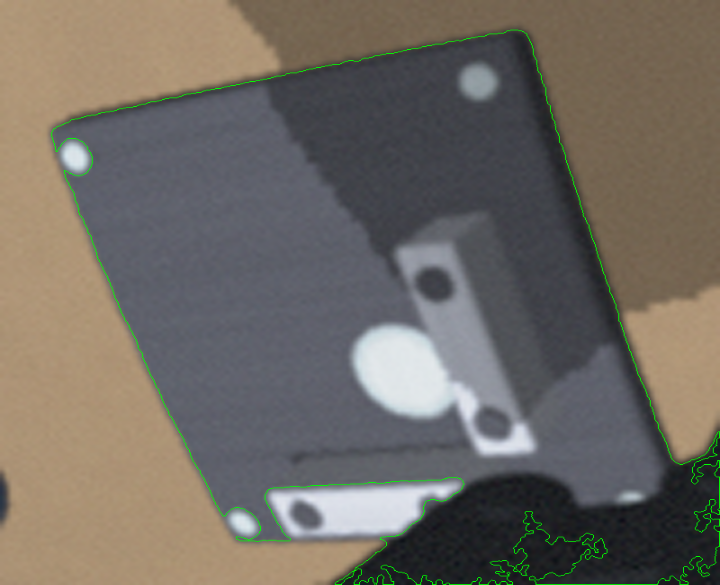

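Three screws give a plate yaw of about -0.4°, and the far stop's top gives -0.2°. The seat is at (0.549, -0.046) from the wrist camera and (0.5475, -0.0425) from the top camera, so I'll use (0.548, -0.0445) ±2 mm and find the stops by contact. I'll hover at 13 mm off each stop.

```bash
python3 -c "
from h import *
goto([.535,-.058,.115],179.6,10)"
```

```text
t 6.7 pos [0.5131 0.1105 0.138 ] rot [-179.68   -0.77  169.95] F [ 0.1 -0.5 -2.5] gap 0.506
total cm [ -5.13 -16.2    2.32] rad [-0.0045 -0.014  -0.1684]  per row/10: [-0.513 -1.62   0.232] [-0.0005 -0.0014 -0.0168]
q [-18.5  21.3   2.2 114.6  -1.2  45.   64.4]
```

Call:
send_rows(motion=[[-0.4, -1.6, 0, 0, -0.002, -0.016], [-0.4, -1.6, 0, 0, -0.002, -0.016], [-0.4, -1.6, 0, 0, -0.002, -0.016], [-0.4, -1.6, 0, 0, -0.002, -0.016], [-0.4, -1.6, 0, 0, -0.002, -0.016], [-0.4, -1.6, 0, 0, -0.002, -0.016], [-0.3, -1.6, 0, 0, 0, -0.016], [-0.2, -1.2, 0, 0, 0, -0.012], [0, 0, 0, 0, 0, 0], [0, 0, 0, 0, 0, 0], [0, 0, 0, 0, 0, 0]])

```text
t: 7.62
position: [0.5308, -0.0052, 0.1365]
tcp_rot: [179.9, -0.1, 178.6]
force: [-0.3, 0.1, -2.5]
finger_gap: 0.51
```

```bash
python3 -c "
from h import *
goto([.535,-.058,.115],179.6,3)"
```

```text
t 7.62 pos [ 0.5308 -0.0052  0.1365] rot [ 1.7991e+02 -1.0000e-01  1.7862e+02] F [-0.3  0.1 -2.5] gap 0.51
total cm [-0.55 -5.27  2.14] rad [ 0.0016 -0.0018 -0.0171]  per row/3: [-0.182 -1.756  0.712] [ 0.0005 -0.0006 -0.0057]
q [ -5.6  21.7   2.1 114.3  -1.2  44.1  85.8]
```

Call:
send_rows(motion=[[-0.15, -1.3, 0.5, 0, -0.001, -0.004], [-0.1, -1.3, 0.5, 0, -0.001, -0.004], [-0.1, -1.3, 0.5, 0, 0, -0.004], [-0.1, -0.9, 0.3, 0, 0, -0.002], [0, 0, 0, 0, 0, 0], [0, 0, 0, 0, 0, 0], [0, 0, 0, 0, 0, 0]])

```text
t: 8.2
position: [0.5359, -0.0428, 0.1177]
tcp_rot: [179.6, 0.1, -179.7]
force: [0.3, 0.1, -3.6]
finger_gap: 0.51
```

```bash
python3 -c "
from h import *
goto([.535,-.058,.090],179.6,3)
cv2.imwrite('pics/w6.png',viewer.read_camera('wrist'))"
```

```text
t 8.2 pos [ 0.5359 -0.0428  0.1177] rot [ 1.7958e+02  5.0000e-02 -1.7969e+02] F [ 0.3  0.1 -3.6] gap 0.51
total cm [ 0.1  -1.54  2.76] rad [0.0074 0.0009 0.0124]  per row/3: [ 0.033 -0.515  0.919] [0.0025 0.0003 0.0041]
q [ -1.2  23.7   1.9 114.3  -1.8  42.   92.1]
```

View pics/w6.png

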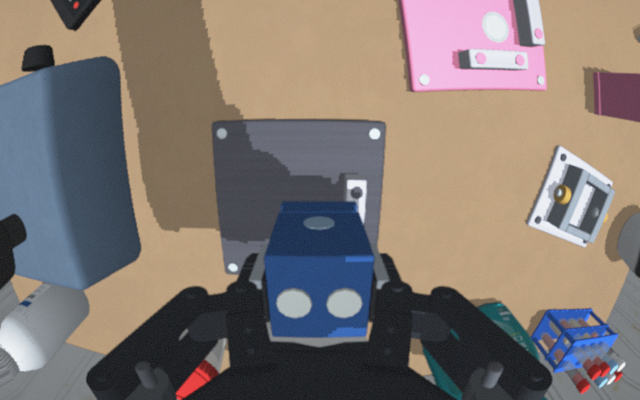

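The plate is now ahead, with screws at (222,133), (375,133) and (233,267) and the left stop's near end at (356,187). I'll take a second fix from here.

Run:
```python
from h import *
p=viewer.camera_params("wrist"); I=cv2.imread("pics/w6.png"); K=6
S=[]
for (u,v) in [(222,133),(375,133),(233,267)]:
    J=cv2.resize(I[v-9:v+10,u-9:u+10],None,fx=K,fy=K,interpolation=cv2.INTER_CUBIC)
    g=cv2.cvtColor(J,cv2.COLOR_BGR2GRAY); c=big(g>(int(g.max())+int(np.median(g)))//2)
    m=cv2.moments(c); f=(np.array([m["m10"],m["m01"]])/m["m00"]+.5)/K-.5+[u-9,v-9]
    w=plane(p,f,.012,True)[0]; S.append(w); print(f.round(1),w.round(4),cv2.contourArea(c)/36)
A,B,C=np.array(S)[:,:2]
print("AB",np.linalg.norm(B-A),"AC",np.linalg.norm(C-A),"yaw",np.degrees(np.arctan2(-(B-A)[0],(B-A)[1])),np.degrees(np.arctan2((C-A)[1],(C-A)[0])),"seat",(B+C)/2+.013)
goto([.535,-.058,.090],179.5,3)
```

```text
[221.4 133. ] [ 0.4792 -0.1137  0.012 ] 78.56944444444444
[374.3 133.4] [ 0.4801 -0.001   0.012 ] 91.90277777777777
[232.6 267.1] [ 0.5919 -0.1146  0.012 ] 55.43055555555556
AB 0.1126923673087072 AC 0.11276378541343962 yaw -0.47141944953909903 -0.45417539070234125 seat [ 0.54902913 -0.04479206]
t 8.25 pos [ 0.5359 -0.0424  0.1178] rot [ 1.7956e+02  6.0000e-02 -1.7966e+02] F [ 0.5  1.2 -3.1] gap 0.507
total cm [ 0.11 -1.58  2.76] rad [0.0076 0.0011 0.0147]  per row/3: [ 0.035 -0.528  0.921] [0.0025 0.0004 0.0049]
q [ -1.2  23.7   1.9 114.3  -1.8  42.   92.1]
```

This fix is consistent: the seat is at (0.549, -0.0448) and the plate yaw is -0.46°, so the tool yaw should be 179.5°.

Call:
send_rows(motion=[[0.05, -0.8, 0.8, 0.004, 0, 0.007], [0.05, -0.6, 0.8, 0.002, 0, 0.005], [0, 0, 0.6, 0, 0, 0], [0, 0, 0, 0, 0, 0], [0, 0, 0, 0, 0, 0], [0, 0, 0, 0, 0, 0]])

```text
t: 8.75
position: [0.5348, -0.0555, 0.0933]
tcp_rot: [179.9, 0.0, 179.7]
force: [0.1, 0.1, -2.0]
finger_gap: 0.508
```

```bash
python3 -c "
from h import *
goto([.536,-.058,.073],179.54,2)"
```

```text
t 8.75 pos [ 0.5348 -0.0555  0.0933] rot [1.7989e+02 4.0000e-02 1.7974e+02] F [ 0.1  0.1 -2. ] gap 0.508
total cm [-0.12 -0.26  2.03] rad [0.0019 0.0007 0.0035]  per row/2: [-0.059 -0.129  1.013] [0.0009 0.0004 0.0017]
q [ -0.3  25.8   2.2 115.2  -1.7  39.   92.8]
```

Call:
send_rows(motion=[[-0.05, -0.2, 0.7, 0.002, 0.001, 0.003], [0, 0, 0.7, 0, 0, 0], [0, 0, 0.5, 0, 0, 0], [0, 0, 0, 0, 0, 0], [0, 0, 0, 0, 0, 0], [0, 0, 0, 0, 0, 0]])

```text
t: 9.25
position: [0.5357, -0.0572, 0.0722]
tcp_rot: [-180.0, -0.0, 179.6]
force: [-0.0, -0.3, -3.7]
finger_gap: 0.502
```

```bash
python3 -c "
from h import *
goto([.536,-.058,.0684],179.54,2)"
```

```text
t 9.25 pos [ 0.5357 -0.0572  0.0722] rot [-180.     -0.    179.58] F [-0.  -0.3 -3.7] gap 0.502
total cm [-0.03 -0.08  0.38] rad [-0.0001 -0.0001  0.0007]  per row/2: [-0.016 -0.038  0.188] [-0.     -0.      0.0003]
q [-1.000e-01  2.780e+01  2.200e+00  1.157e+02 -1.700e+00  3.660e+01
  9.280e+01]
```

Well aligned: roll and pitch are 0 and yaw is 179.58°. Next I'll touch down in small steps.

Call:
send_rows(motion=[[0, 0, 0.2, 0, 0, 0], [0, 0, 0.1, 0, 0, 0], [0, 0, 0.1, 0, 0, 0], [0, 0, 0.1, 0, 0, 0]])

```text
t: 9.58
position: [0.5363, -0.0572, 0.0683]
tcp_rot: [180.0, 0.1, 179.6]
force: [-4.6, -1.0, 13.7]
finger_gap: 0.504
```

Touchdown is at TCP z 0.0683, against the predicted 0.0684, with about 16 N on the plate. I'll ease the load slightly and slide towards the left stop.

Call:
send_rows(motion=[[0, 0.3, -0.1, 0, 0, 0], [0, 0.3, 0, 0, 0, 0], [0, 0.3, 0, 0, 0, 0]])

```text
t: 9.83
position: [0.5368, -0.0485, 0.07]
tcp_rot: [-180.0, 0.2, 179.5]
force: [0.7, 0.6, -2.6]
finger_gap: 0.505
```

```bash
python3 -c "
from h import *
goto([.549,-.0448,.0684],179.54,2)"
```

```text
t 9.83 pos [ 0.5368 -0.0485  0.07  ] rot [-1.7998e+02  1.5000e-01  1.7949e+02] F [ 0.7  0.6 -2.6] gap 0.505
total cm [-1.22  0.38  0.16] rad [-0.0003  0.0026 -0.0008]  per row/2: [-0.609  0.191  0.08 ] [-0.0001  0.0013 -0.0004]
q [ -1.1  28.    2.2 115.8  -1.7  36.1  91.8]
```

Call:
send_rows(motion=[[-0.3, 0, 0.05, 0, 0.002, 0], [-0.3, 0, 0.05, 0, 0, 0], [-0.2, 0, 0.05, 0, 0, 0], [0, 0, 0, 0, 0, 0]])

```text
t: 10.17
position: [0.5456, -0.047, 0.0683]
tcp_rot: [180.0, 0.0, 179.6]
force: [0.1, -1.4, 1.0]
finger_gap: 0.507
```

```bash
python3 -c "
from h import *
goto([.549,-.0448,.0684],179.54,2)"
```

```text
t 10.17 pos [ 0.5456 -0.047   0.0683] rot [1.7998e+02 1.0000e-02 1.7963e+02] F [ 0.1 -1.4  1. ] gap 0.507
total cm [-0.34  0.22 -0.01] rad [0.0003 0.0001 0.0016]  per row/2: [-0.171  0.11  -0.004] [0.0001 0.     0.0008]
q [ -1.2  28.8   2.2 114.6  -1.8  36.7  91.8]
```

Standing flat on the plate with light contact, about 2–3 mm from both stops. I'll ease onto both.

Call:
send_rows(motion=[[-0.15, 0.1, 0.02, 0, 0, 0], [-0.15, 0.1, 0.02, 0, 0, 0], [-0.1, 0.1, 0.02, 0, 0, 0]])

```text
t: 10.42
position: [0.5477, -0.0461, 0.0684]
tcp_rot: [-179.9, -0.3, 179.5]
force: [-4.9, -2.4, 6.5]
finger_gap: 0.507
```

```bash
python3 -c "
from h import *
goto([.549,-.0448,.0684],179.54,2); print(manip.state()['ft_torque'])"
```

```text
t 10.42 pos [ 0.5477 -0.0461  0.0684] rot [-179.9    -0.32  179.49] F [-4.9 -2.4  6.5] gap 0.507
total cm [-0.13  0.13  0.  ] rad [-0.0017 -0.0055 -0.0009]  per row/2: [-0.063  0.066  0.001] [-0.0009 -0.0028 -0.0004]
q [ -1.4  29.    2.3 114.1  -1.7  37.2  91.4]
[-0.37907541  0.87767141 -0.00859155]
```

Call:
send_rows(motion=[[-0.15, 0.15, 0, -0.001, -0.003, 0], [-0.15, 0.15, 0.02, 0, -0.002, 0], [-0.15, 0.15, 0.02, 0, 0, 0]])

```text
t: 10.67
position: [0.548, -0.0459, 0.0686]
tcp_rot: [-179.7, -0.6, 179.2]
force: [-3.9, -2.4, 5.7]
finger_gap: 0.508
```

```bash
python3 -c "
from h import *
goto([.549,-.0448,.0684],179.54,2); print(manip.state()['ft_torque'])"
```

```text
t 10.67 pos [ 0.548  -0.0459  0.0686] rot [-179.71   -0.62  179.25] F [-3.9 -2.4  5.7] gap 0.508
total cm [-0.1   0.11  0.02] rad [-0.005  -0.0108 -0.005 ]  per row/2: [-0.052  0.055  0.008] [-0.0025 -0.0054 -0.0025]
q [ -1.7  29.1   2.6 113.9  -1.6  37.6  91. ]
[-0.43888323  0.96898471 -0.02388145]
```

Both stops are touched, at about 4 N and 2.4 N. The tool leans 0.6° because the push acts above the contacts. I'll add counter-rotation and a stronger push.

Call:
send_rows(motion=[[-0.15, 0.15, 0.03, -0.005, -0.012, -0.005], [-0.2, 0.2, 0.05, -0.005, -0.01, -0.003], [-0.25, 0.25, 0.08, -0.005, -0.01, -0.003]])

```text
t: 10.92
position: [0.5475, -0.0462, 0.0683]
tcp_rot: [179.8, 0.3, 179.6]
force: [-10.7, -4.6, 18.5]
finger_gap: 0.511
```

```bash
python3 -c "
from h import *
goto([.549,-.0448,.0684],179.54,2); print(manip.state()['ft_torque'])"
```

```text
t 10.92 pos [ 0.5475 -0.0462  0.0683] rot [179.79   0.34 179.61] F [-10.7  -4.6  18.5] gap 0.511
total cm [-0.15  0.14 -0.01] rad [0.0037 0.0059 0.0012]  per row/2: [-0.077  0.072 -0.007] [0.0018 0.003  0.0006]
q [ -1.   28.8   2.  114.6  -2.   36.3  91.9]
[-1.45323322  2.50385525 -0.26183193]
```

Call:
send_rows(motion=[[-0.25, 0.35, 0.05, 0.0, -0.003, 0], [-0.25, 0.4, 0.05, -0.003, -0.006, -0.001], [-0.25, 0.4, 0.05, -0.003, -0.006, -0.001]])

```text
t: 11.17
position: [0.5475, -0.0456, 0.0683]
tcp_rot: [-179.9, 0.3, 179.3]
force: [-8.5, -7.5, 10.8]
finger_gap: 0.507
```

```bash
python3 -c "
from h import *
goto([.5478,-.046,.0684],179.54,2); print(manip.state()['ft_torque'])"
```

```text
t 11.17 pos [ 0.5475 -0.0456  0.0683] rot [-179.92    0.26  179.28] F [-8.5 -7.5 10.8] gap 0.507
total cm [-0.04 -0.04 -0.01] rad [-0.0015  0.0045 -0.0046]  per row/2: [-0.018 -0.022 -0.003] [-0.0007  0.0022 -0.0023]
q [ -1.5  28.8   2.3 114.5  -1.8  36.4  91.2]
[-1.59386182  1.92739033  0.00781198]
```

Call:
send_rows(motion=[[-0.35, 0.45, 0.05, -0.005, -0.001, -0.005], [-0.4, 0.5, 0.05, -0.005, -0.005, -0.003], [-0.4, 0.5, 0.05, -0.005, -0.006, -0.003]])

```text
t: 11.42
position: [0.5479, -0.0454, 0.0684]
tcp_rot: [-179.9, -0.5, 179.3]
force: [-12.2, -8.7, 14.9]
finger_gap: 0.509
```

Run:
```python
from h import *
goto([.5478,-.046,.0684],179.54,2); print(manip.state()['ft_torque'])
cv2.imwrite('pics/w7.png',viewer.read_camera('wrist'))
cv2.imwrite("pics/s7.png",cv2.resize(viewer.read_camera("scene")[130:250,250:400],(750,600),interpolation=cv2.INTER_CUBIC))
goto([.5478,-.046,.0684],179.54,2); print(manip.state()['ft_torque'])
```

```text
t 11.42 pos [ 0.5479 -0.0454  0.0684] rot [-179.92   -0.49  179.34] F [-12.2  -8.7  14.9] gap 0.509
total cm [ 0.01 -0.06  0.  ] rad [-0.0014 -0.0085 -0.0035]  per row/2: [ 0.005 -0.032  0.002] [-0.0007 -0.0043 -0.0017]
q [ -1.5  29.1   2.4 114.   -1.8  37.5  91.3]
[-2.01774211  2.39921134  0.15029111]
t 11.52 pos [ 0.5479 -0.0454  0.0685] rot [-179.92   -0.48  179.34] F [-12.4  -8.9  14.6] gap 0.504
total cm [ 0.01 -0.06  0.01] rad [-0.0014 -0.0084 -0.0034]  per row/2: [ 0.005 -0.031  0.003] [-0.0007 -0.0042 -0.0017]
q [ -1.5  29.1   2.4 114.   -1.8  37.5  91.3]
[-1.94513035  2.37955939  0.1271292 ]
```

View pics/w7.png

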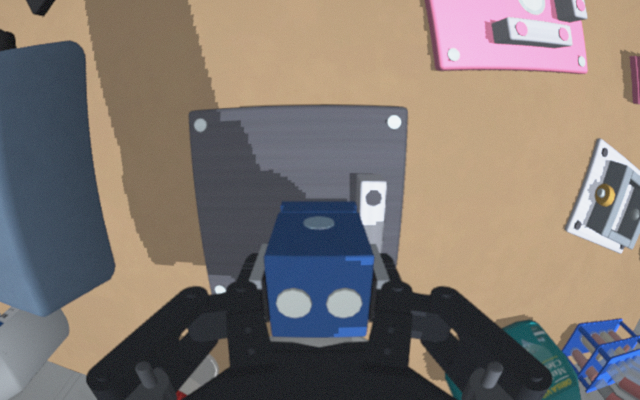

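View pics/s7.png

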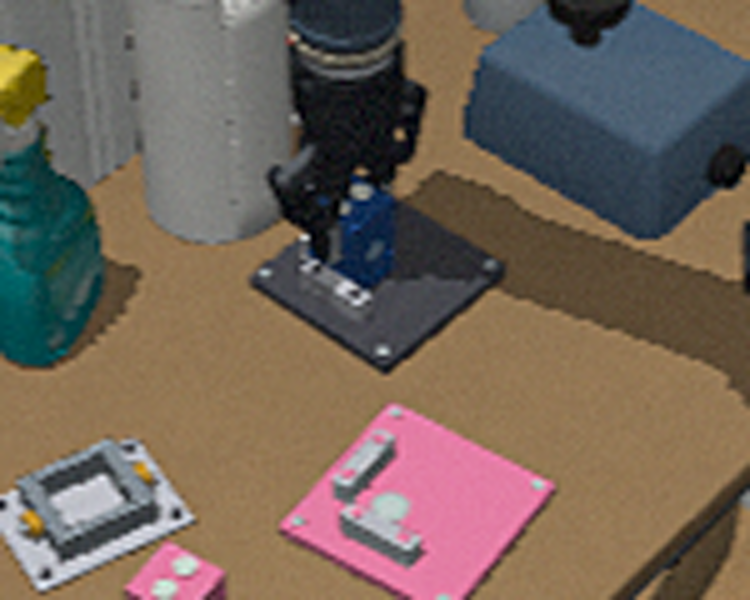

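The scene view shows the block in the corner of the dark plate at about (365,235), tight to both stops. The wrist view shows the stoppers still at (293,303) and (345,303), so nothing slipped in the grip. The tool pitch is -0.5°, so I'll bring it back to 0 under load.

Call:
send_rows(motion=[[-0.4, 0.5, 0.05, -0.005, -0.013, -0.005], [-0.4, 0.55, 0.05, -0.005, -0.01, -0.004], [-0.4, 0.55, 0.05, -0.005, -0.009, -0.004]])

```text
t: 11.77
position: [0.5478, -0.0453, 0.0684]
tcp_rot: [-179.9, -0.2, 179.4]
force: [-11.0, -9.9, 15.0]
finger_gap: 0.508
```

```bash
python3 -c "
from h import *
goto([.5478,-.046,.0684],179.54,2); print(manip.state()['ft_torque'])"
```

```text
t 11.77 pos [ 0.5478 -0.0453  0.0684] rot [-1.7985e+02 -1.7000e-01  1.7941e+02] F [-11.   -9.9  15. ] gap 0.508
total cm [-0.   -0.07 -0.  ] rad [-0.0026 -0.003  -0.0022]  per row/2: [-0.002 -0.035 -0.   ] [-0.0013 -0.0015 -0.0011]
q [ -1.6  29.    2.4 114.2  -1.7  37.   91.2]
[-2.11963338  2.4531743  -0.03286481]
```

Call:
send_rows(motion=[[-0.4, 0.55, 0.05, -0.007, -0.011, -0.006], [-0.45, 0.6, 0.05, -0.007, -0.01, -0.005], [-0.45, 0.6, 0.05, -0.007, -0.01, -0.005]])

```text
t: 12.02
position: [0.5477, -0.0454, 0.0683]
tcp_rot: [180.0, -0.0, 179.5]
force: [-12.5, -10.7, 15.9]
finger_gap: 0.502
```

Run:
```python
from h import *
for k in range(5):
    goto([.5478,-.046,.0684],179.54,2); I=viewer.read_camera('wrist')
cv2.imwrite('pics/w8.png',I)
```

```text
t 12.02 pos [ 0.5477 -0.0454  0.0683] rot [ 1.7996e+02 -4.0000e-02  1.7955e+02] F [-12.5 -10.7  15.9] gap 0.502
total cm [-0.01 -0.06 -0.01] rad [ 0.0007 -0.0006  0.0001]  per row/2: [-0.007 -0.029 -0.004] [ 0.0003 -0.0003  0.0001]
q [ -1.3  28.9   2.2 114.3  -1.8  36.8  91.6]
t 12.07 pos [ 0.5477 -0.0454  0.0683] rot [ 1.7996e+02 -4.0000e-02  1.7955e+02] F [-13.1 -10.4  16.1] gap 0.505
total cm [-0.02 -0.06 -0.01] rad [ 0.0008 -0.0006  0.0001]  per row/2: [-0.008 -0.029 -0.004] [ 0.0004 -0.0003  0.    ]
q [ -1.3  28.9   2.2 114.3  -1.8  36.8  91.6]
t 12.12 pos [ 0.5477 -0.0454  0.0683] rot [ 1.7996e+02 -4.0000e-02  1.7954e+02] F [-13.5 -10.9  15. ] gap 0.508
total cm [-0.01 -0.06 -0.01] rad [ 0.0007 -0.0006 -0.    ]  per row/2: [-0.007 -0.028 -0.004] [ 0.0004 -0.0003 -0.    ]
q [ -1.3  28.9   2.2 114.3  -1.8  36.8  91.6]
t 12.17 pos [ 0.5476 -0.0454  0.0683] rot [ 1.7996e+02 -4.0000e-02  1.7954e+02] F [-13.4 -10.3  15.6] gap 0.508
total cm [-0.02 -0.06 -0.01] rad [ 0.0007 -0.0006  0.0001]  per row/2: [-0.008 -0.03  -0.005] [ 0.0003 -0.0003  0.    ]
q [ -1.3  28.9   2.2 114.3  -1.8  36.8  91.6]
t 12.22 pos [ 0.5477 -0.0454  0.0683] rot [ 1.7996e+02 -4.0000e-02  1.7955e+02] F [-13.3 -10.3  16.7] gap 0.508
total cm [-0.01 -0.06 -0.01] rad [ 0.0007 -0.0006  0.0001]  per row/2: [-0.007 -0.03  -0.004] [ 0.0003 -0.0003  0.0001]
q [ -1.3  28.9   2.2 114.3  -1.8  36.8  91.6]
```

This is steady: tilt under 0.05°, yaw 179.55° against the plate's 179.54°, about 13 N and 10 N on the stops, and 16 N down. I'll hand in.

```bash
python3 -c "
from plant import manip
print(manip.sign_off())"
```

```text
the job is handed in; nothing more can be done
None
```

I pulled the blue block straight up out of the dock, stood it on the dark plate and pressed it into the corner between the two stops. I handed in at about 12.2 s, still gripping and pushing.

- **Seating:** Over the last five readings the tool held still, with a tilt of about 0.04° and a yaw of 179.55° against 179.54° for the plate. The TCP stood at 68.3 mm, and 68.4 mm is where the block stands flat on the plate.
- **Forces:** The wrist read about 13 N towards the far stop, 10 N towards the left stop and 16 N down onto the plate. The wrist can't separate the push on the stops from friction on the plate, so the stop forces may be a few newtons lower.
- **Grip and surroundings:** The stoppers stayed at the same pixels in every picture I viewed after gripping, so the block did not slip. I saw nothing else on the table move.
- **Disagreements:** The seat from the cameras, (0.549, -0.0448), and the final contact position, (0.5477, -0.0454), differ by about 1.4 mm, within the camera calibration. While I built up the push, the tool leaned up to about 0.6°, and I corrected that under load. I saved a last wrist picture but did not view it, so the final state rests on the readings and the pictures just before it.

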